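Dock the small switch box under the low hood

ROBOT

A 6-joint arm with a two-finger parallel gripper is mounted at the origin on a cart in front of the work surface, level with it; the furniture and walls round the work are solid. World frame = base frame: x ahead of the robot, y to its left, z up, the work surface at z = 0. Lengths are in m, angles in rad, forces in N, time in s.
With the tool pointing down it reaches from about 0.275 to 0.75 m from the base axis. Payload 10.2 kg.
Tool frame: the origin (TCP) lies at the very end of the fingers, on their centre line; the grasp point (between the pads) lies 19 mm behind it (pinch_z is the distance from the TCP to the grasp point, in m); z points along the fingers, y is the line along which they close (so a half turn about z gives the same grasp; the last joint's range is limited). The gripper opens to 85 mm and grips with 20 to 120 N. Pads are 22 mm wide; open, the fingers measure 114 mm over their backs; the gripper's body (76 mm by 85 mm) begins 54 mm behind the grasp point. The pads swing forward as they close: fully open they stand 13 mm farther back than shut.
Start: joints at [0.883, 0.313, 1.498, -0, 1.331, -0.223], TCP at [0.235, 0.469, 0.231] pointing down, gripper open.
Joint ranges: [-2.94, 2.94], [-0.97, 2.17], [0.19, 2.56], [-1.23, 4.37], [0.02, 3.11], [-2.88, 2.88]. Speed limits (rad/s): [2.39, 2.39, 3.01, 3.14, 3.14, 3.14].

INTERFACE

Orientations are given as a rotation vector (axis times angle).
In Python, from workcell import sense, read_camera, hand_in, pinch_z gives the robot as it stands.
- The arm moves only by the tool move_arm, never from a script. Its arguments are lists of equal length, an entry for each row: "rot": the turn, a rotation vector about the tool's x, y, z in degrees, a list of three; "travel": the shift along the tool's x, y, z in mm, a list of three; "fingers": the opening, from 0 (shut) to 1 (fully open). In form: {"rot": [[rx, ry, rz], ...], "travel": [[dx, dy, dz], ...], "fingers": [fingers, ...]}. A call has 1 to 5 rows; each row shifts and turns the commanded pose from where the row before left it, along the tool's axes as they then stand; what a row does not reach is not made up. A row lasts 1/10 s, in which the tool goes at most 50 mm and 8.59 degrees, less where a joint would pass 70% of its speed; a pose out of reach is approached as far as the arm can. A call with a gripper value outside its range is refused whole. The fingers move at their own pace and stop on an object; "newtons" is the grip in N (left out, the last holds). Time passes only in rows, so rows that do not move let the fingers close. It gives the time, the measured TCP pose, the force, the opening and the grip force at its end, in the units of the state.
- sense(): the state, without advancing time (a new reading comes with each control period).
- read_camera(name): name is "scene" or "top"; returns a dict with "frame" (384x512x3 uint8, blue, green, red), "K" (3x3 intrinsics, pixels), "rvec" (rotation vector, rad) and "tvec" (3), from world to camera coordinates, as OpenCV has them. Camera axes: x right, y down, z forward; pixel columns grow to the right and rows downward; lengths in m; the calibration is good to about 2 mm. A picture is of the moment at which its call begins. There is no depth.
- hand_in(): hands the job in; it is judged then, once.
The state is a dict: "time": time; "joint_positions": joint angles; "qd": joint speeds; "joint_torque": joint torques, N m; "tcp_pos": TCP position; "orientation": TCP orientation; "wrist_force": force on the tool from outside, world axes, zero at the start; "ft_torque": the same for the moment, N m; "gripper_width": finger opening in m; "gripper_force": force on a finger pad.
Only numpy, scipy, OpenCV 4.12 (cv2) and the standard library are available. Lean on these libraries where they do the work, as an engineer would, in place of code of your own. Each camera call takes 0.05 s, during which the arm holds its last target. There are 200 camera calls.

TASK

Pick up the small oblong white switch box, lay it flat and lengthwise on the tray of the low dock, and push it endways under the hood until it is fully plugged in: you will feel the connector give stiffly for a few millimetres, then come up against a firm stop, which you should press firmly along the tunnel, with about 14 N, but never with more than 20 N. Then let go and leave it there, without disturbing the power brick, the tape roll or the mug.

Things in the scene. Friction and masses are not known exactly. Their poses are not given: they have to be found in the camera images.
- switch_box: Small white oblong box with rounded edges, 56 x 75 x 20 mm (x, y, z), about 0.08 kg, lying flat on the desk. Origin at the centre of its underside, z up, y along its length. Either end may go into the dock first. Not to be mistaken for the power brick, which is square and thicker.
- dock: Low dock fixed to the desk, open toward the robot: dark base plate 218 x 92 x 4 mm, its near part a bare tray, its far part under a grey hood. Origin on the desk under the middle of the hood's mouth; x points into the tunnel, y left, z up. Tray (top at z = 4 mm): x = -125 mm to the mouth. Hood: x = 0 to 92 mm, 75 mm wide, top 31.5 mm over the desk.
- dock_mouth (a point): Middle of the tunnel's floor at the hood's mouth; axes as the dock. The tunnel is 59 mm wide and 23.5 mm high (3.5 mm over the box). Two unroofed guides, top 24 mm over the desk, stand on the tray from 20 mm before the mouth and narrow from about 76 to 59 mm. The lining is slippery (friction about 0.15): the box slides with under 1 N until it meets the connector.
- connector: Black plug block (46 x 18 mm) inside the tunnel; origin and axes as the dock, not its depth. Its face stands 32 to 57 mm past the mouth, hidden, different each time: find it by feel. It yields at a steady 5 to 6 N for 7 mm, then is firm: the box is home, 11 to 36 mm sticking out. No spring back. Breaks over 20 N.
- power_brick: Bystander: white square power brick, 74 x 74 x 27 mm, loose on the desk; origin at the centre of its underside.
- tape_roll: Bystander: roll of tape lying flat, 96 mm across, 25 mm high, loose; origin at the centre of its underside.
- mug: Bystander: black mug, 84 mm across, 120 mm with its handle (along y), 92 mm high, loose; origin at the centre of its underside.
There are look-alikes about, which are no part of the job. Leave any green look-alike of the switch_box alone.

How it is judged:
By the outcome, as a careful person would: the job done as asked, in the order asked, and still so for the second after the job is handed in, with the robot touching nothing.
It also fails if it takes over 64 s, if anything falls off the work surface, if the arm or the gripper's body presses on something with over 40 N, if the wrist force passes 120 N, or if a joint passes its speed limit or range.

## Working session

There is one attempt and no reset: what is moved stays moved. The work goes in short steps, Python scripts to look and compute and a tool call to move; the robot and the scene stay as the last step left them, time stands still between calls to the robot, and variables do not carry over. Pictures are saved under pics/ and viewed, at most 10 in all, crops included, and the job is handed in when it is done.

Besides the shell and the picture viewer there is one more tool, called after "Call:" by a JSON object that holds its "name" and its "arguments". move_arm: Moves the arm, as the interface text tells. Its arguments: {"type":"object","properties":{"rot":{"type":"array"},"travel":{"type":"array"},"fingers":{"type":"array"},"newtons":{"type":"number"}},"required":["rot","travel","fingers"]}

```bash
mkdir -p pics
cat > h.py <<'E'
import numpy as np,cv2
from workcell import sense,read_camera,hand_in,pinch_z
def ray(c,uv,z):
    R=cv2.Rodrigues(np.array(c["rvec"],float))[0];t=np.array(c["tvec"],float).ravel()
    o=-R.T@t
    p=cv2.undistortPoints(np.array(uv,float).reshape(-1,1,2),np.array(c["K"],float),None).reshape(-1,2)
    d=np.c_[p,np.ones(len(p))]@R
    return o+d*((z-o[2])/d[:,2])[:,None]
E
python3 - <<'E'
from h import *
s=sense();print(s,pinch_z)
for n in("scene","top"):
    c=read_camera(n);cv2.imwrite(f"pics/{n}0.png",c["frame"]);
    R=cv2.Rodrigues(np.array(c["rvec"],float))[0];print(n,-R.T@np.array(c["tvec"]).ravel())
E
```

```text
{'time': 0.0, 'joint_positions': array([ 8.82599620e-01,  3.13471667e-01,  1.49843332e+00,  1.79681866e-05,
        1.33101761e+00, -2.23411429e-01]), 'qd': array([-9.49842446e-04, -1.02709499e-04,  2.59439082e-03, -1.27802547e-04,
        8.90543314e-06,  2.03963031e-04]), 'joint_torque': array([ 1.19972898e-03, -4.12267578e+01, -2.59739506e+01, -7.30218881e-05,
        4.20684490e-03, -3.71843953e-05]), 'tcp_pos': array([0.2351651 , 0.46909615, 0.23072541]), 'orientation': array([-7.23397188e-01, -3.05655379e+00,  1.86336728e-03]), 'wrist_force': array([-0.13803307, -0.2321243 , -0.12021632]), 'ft_torque': array([0.00611456, 0.05889434, 0.03449453]), 'gripper_force': 0.0, 'gripper_width': 0.08521671292664762} 0.0187
scene [-0.04010676 -0.79640569  0.76820943]
top [ 0.06163567 -0.33856795  1.26752818]
```

View pics/scene0.png

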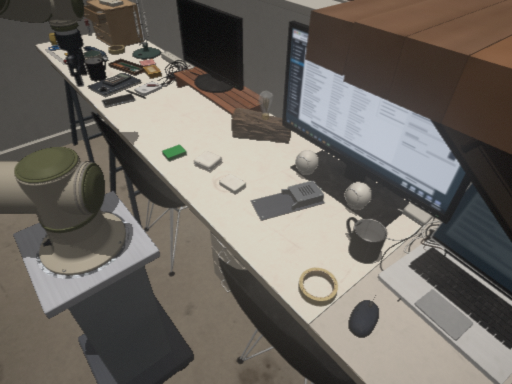

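View pics/top0.png

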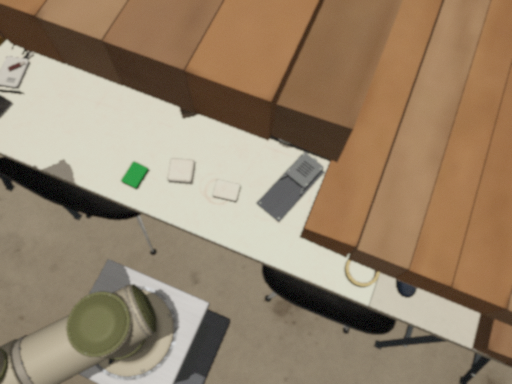

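The scene view has white bodies at (208,161) and (233,184), which are (181,171) and (226,190) in top, plus a green look-alike at (135,175) in top. The one at top (226,190) looks oblong and thinner, so it fits the switch box. The one at (181,171) looks square, so it fits the power brick. The dock runs from about (278,200) to (305,168) in top. Next I'll measure and check this in an enlarged crop.

Run:
```python
from h import *
T=read_camera("top");S=read_camera("scene")
a=cv2.resize(T["frame"][140:230,160:340],None,fx=4.4,fy=4.4,interpolation=cv2.INTER_CUBIC)[:300*2]
b=cv2.resize(S["frame"][145:225,190:340],None,fx=4,fy=4,interpolation=cv2.INTER_CUBIC)
a=cv2.resize(a,(600,300));b=cv2.resize(b,(560,299))
im=np.zeros((600,600,3),np.uint8);im[:300]=a;im[300:599,:560]=b
cv2.imwrite("pics/crop1.png",im)
for n,uv in(("brick",(181,171)),("box",(226,190)),("dockNear",(278,201)),("dockhood",(305,168))):
    print(n,ray(T,[uv],0.02)[0].round(3))
for n,uv in(("brick",(208,161)),("box",(233,184))): print("S",n,ray(S,[uv],0.02)[0].round(3))
g=cv2.cvtColor(T["frame"],cv2.COLOR_BGR2HSV)
for p in((181,171),(226,190),(205,190),(150,130),(272,205),(303,170),(235,200)):print(p,g[p[1],p[0]])
```

```text
brick [0.467 0.081 0.02 ]
box [ 0.464 -0.07   0.02 ]
dockNear [ 0.492 -0.225  0.02 ]
dockhood [ 0.622 -0.261  0.02 ]
S brick [0.467 0.07  0.02 ]
S box [ 0.461 -0.085  0.02 ]
(181, 171) [ 20  26 216]
(226, 190) [ 21  24 217]
(205, 190) [ 20  32 215]
(150, 130) [ 24  24 216]
(272, 205) [90  5 97]
(303, 170) [ 45   5 104]
(235, 200) [ 23  27 167]
```

View pics/crop1.png

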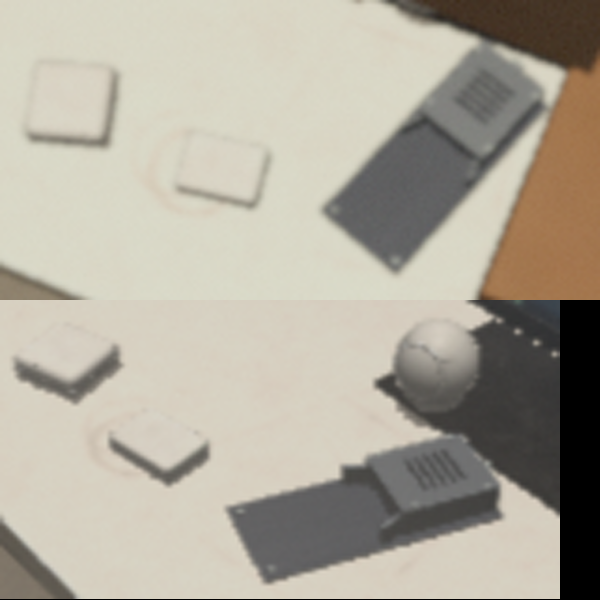

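The crop has the square, thicker power brick at upper left (70,100), and the thinner oblong switch box at (222,168), which is top pixel (226,190). The dock tray's near corners are at crop (323,210) and (395,271), with its hood towards the upper right.

Run:
```python
from h import *
T=read_camera("top");S=read_camera("scene")
f=lambda p:[(160+(x+.5)/3.3333-.5,140+(y+.5)/3.3333-.5) for x,y in p]
g=lambda p:[(190+(x+.5)/3.7333-.5,145+(y-300+.5)/3.7375-.5) for x,y in p]
for n,P in(("T",ray(T,f([(187,131),(268,150),(255,205),(177,188)]),.02)),("S",ray(S,g([(110,437),(152,411),(209,447),(168,475)]),.02))):
    r=cv2.minAreaRect((P[:,:2]*1000).astype(np.float32));print("box",n,r,P[:,:2].round(4).tolist())
print("T hood",ray(T,f([(423,97),(487,45),(545,97),(482,157)]),.0315)[:,:2].round(4).tolist())
print("T tray near",ray(T,f([(323,210),(395,271)]),.004)[:,:2].round(4).tolist())
print("S hood",ray(S,g([(366,457),(465,435),(498,490),(402,515)]),.0315)[:,:2].round(4).tolist())
print("S tray near",ray(S,g([(228,509),(268,582)]),.004)[:,:2].round(4).tolist())
for n,c,(x0,y0,x1,y1) in(("T",T,(250,150,330,225)),("S",S,(245,180,330,225))):
    im=cv2.resize(c["frame"][y0:y1,x0:x1],None,fx=4,fy=4,interpolation=cv2.INTER_CUBIC)
    m=(cv2.cvtColor(im,cv2.COLOR_BGR2GRAY)<150).astype(np.uint8)
    hs=cv2.cvtColor(im,cv2.COLOR_BGR2HSV)[...,1]; m[hs>60]=0
    C=max(cv2.findContours(m,0,cv2.CHAIN_APPROX_NONE)[0],key=cv2.contourArea).reshape(-1,2)
    P=ray(c,np.c_[x0+(C[:,0]+.5)/4-.5,y0+(C[:,1]+.5)/4-.5],.004)[:,:2]
    th=np.arctan2(-.036,.13)
    for k in range(4):
        d=np.array([np.cos(th),np.sin(th)]);l=np.array([-d[1],d[0]])
        a,b=P@d,P@l;a0=np.percentile(a,1);sel=(a>a0+.012)&(a<a0+.095);bm=np.median(b[a<a0+.01])
        out=[]
        for s in(1,-1):
            q=P[sel&(s*(b-bm)>.025)];v=cv2.fitLine(q.astype(np.float32),cv2.DIST_HUBER,0,.01,.01).ravel();v[:2]*=np.sign(v[:2]@d);out.append((np.arctan2(v[1],v[0]),v[2:]))
        th=(out[0][0]+out[1][0])/2
    L=[o[1]@l for o in out]
    near=np.median(a[abs(b-np.mean(L))<.03][a[abs(b-np.mean(L))<.03]<a0+.02])
    print(n,"yaws",[np.degrees(o[0]).round(2) for o in out],"width",L[0]-L[1],"near mid",(near*d+np.mean(L)*l).round(4),"mouth",((near+.125)*d+np.mean(L)*l).round(4))
```

```text
box T ((463.9238586425781, -69.3587875366211), (54.854679107666016, 76.59317779541016), 9.942012786865234) [[0.4843, -0.0269], [0.4959, -0.1014], [0.4435, -0.1118], [0.4312, -0.0416]]
box S ((463.93682861328125, -77.92965698242188), (50.8542366027832, 72.92056274414062), 7.650599956512451) [[0.4339, -0.0452], [0.4844, -0.0392], [0.4936, -0.1107], [0.4436, -0.1175]]
T hood [[0.5933, -0.2116], [0.6642, -0.2464], [0.6362, -0.3129], [0.5598, -0.2812]]
T tray near [[0.4678, -0.1669], [0.44, -0.2475]]
S hood [[0.5821, -0.2159], [0.6699, -0.2491], [0.6392, -0.3155], [0.5555, -0.2867]]
S tray near [[0.4676, -0.1694], [0.4392, -0.2556]]
T yaws [np.float32(-18.32), np.float32(-18.6)] width 0.08828515 near mid [ 0.4523 -0.2074] mouth [ 0.5709 -0.247 ]
S yaws [np.float32(-18.63), np.float32(-18.67)] width 0.09293726 near mid [ 0.4513 -0.2107] mouth [ 0.5697 -0.2506]
```

Call:
{"name": "move_arm", "arguments": {"rot": [[0, 0, 7], [0, 0, 7], [0, 0, 7], [0, 0, 7], [0, 0, 7]], "travel": [[0, 0, 0], [0, 0, 0], [0, 0, 0], [0, 0, 0], [0, 0, 0]], "fingers": [1, 1, 1, 1, 1]}}

```text
time: 0.8
tcp_pos: [0.2353, 0.4693, 0.2312]
orientation: [-1.616, -2.694, 0.0]
wrist_force: [0.3, 0.2, -0.1]
gripper_width: 0.0855
gripper_force: 0.0
```

Call:
{"name": "move_arm", "arguments": {"rot": [[0, 0, 7], [0, 0, 7], [0, 0, 6], [0, 0, 0], [0, 0, 0]], "travel": [[0, 0, 0], [0, 0, 0], [0, 0, 0], [0, 0, 0], [0, 0, 0]], "fingers": [1, 1, 1, 1, 1]}}

```text
time: 1.3
tcp_pos: [0.2353, 0.4693, 0.2313]
orientation: [2.05, 2.38, -0.0]
wrist_force: [-0.7, -0.7, 0.3]
gripper_width: 0.0855
gripper_force: 0.0
```

```bash
cat >> h.py <<'E'
def go(x,y,z,yaw):
    "tool-frame move needed to bring TCP to x,y,z with tool y at world angle yaw (deg): rotate first, then shift"
    s=sense();R=cv2.Rodrigues(np.array(s["orientation"],float))[0]
    c,n=np.cos(np.radians(yaw)),np.sin(np.radians(yaw))
    G=np.array([[-n,c,0],[c,n,0],[0,0,-1.]])
    print("t",round(s["time"],2),"tcp",s["tcp_pos"].round(4),"yaw",np.degrees(np.arctan2(R[1,1],R[0,1])).round(2),"tilt",R[:,2].round(3),"F",s["wrist_force"].round(2),"w",round(s["gripper_width"],4),"gf",round(s["gripper_force"],1))
    print("rot deg",np.degrees(cv2.Rodrigues(R.T@G)[0].ravel()).round(2),"travel mm",(G.T@(np.array([x,y,z])-s["tcp_pos"])*1000).round(1))
M=np.array([.5703,-.2488]);DY=-18.55
def dock(x,y=0): t=np.radians(DY);return M+x*np.array([np.cos(t),np.sin(t)])+y*np.array([-np.sin(t),np.cos(t)])
E
python3 -c "
from h import *
go(.464,-.074,.1,8.5)"
```

```text
t 1.3 tcp [0.2353 0.4693 0.2313] yaw 8.53 tilt [-0. -0. -1.] F [-0.75 -0.7   0.35] w 0.0855 gf 0.0
rot deg [-0.    0.01  0.03] travel mm [-571.1  145.9  131.3]
```

Call:
{"name": "move_arm", "arguments": {"rot": [[0, 0, 0], [0, 0, 0], [0, 0, 0], [0, 0, 0], [0, 0, 0]], "travel": [[-30, 8, 0], [-35, 9, 0], [-35, 9, 0], [-35, 9, 0], [-35, 9, 0]], "fingers": [1, 1, 1, 1, 1]}}

```text
time: 1.8
tcp_pos: [0.3039, 0.3062, 0.2314]
orientation: [2.05, 2.38, 0.0]
wrist_force: [0.9, 0.3, 0.1]
gripper_width: 0.0856
gripper_force: 0.0
```

Call:
{"name": "move_arm", "arguments": {"rot": [[0, 0, 0], [0, 0, 0], [0, 0, 0], [0, 0, 0], [0, 0, 0]], "travel": [[-35, 9, 0], [-35, 9, 0], [-35, 9, 0], [-35, 9, 0], [-35, 9, 5]], "fingers": [1, 1, 1, 1, 1]}}

```text
time: 2.3
tcp_pos: [0.3742, 0.1396, 0.2268]
orientation: [2.05, 2.379, 0.002]
wrist_force: [0.9, 0.7, 0.1]
gripper_width: 0.0854
gripper_force: 0.0
```

Call:
{"name": "move_arm", "arguments": {"rot": [[0, 0, 0], [0, 0, 0], [0, 0, 0], [0, 0, 0], [0, 0, 0]], "travel": [[-35, 9, 20], [-35, 9, 25], [-35, 9, 25], [-35, 9, 25], [-35, 9, 25]], "fingers": [1, 1, 1, 1, 1]}}

```text
time: 2.8
tcp_pos: [0.444, -0.0272, 0.1055]
orientation: [2.05, 2.38, 0.0]
wrist_force: [0.6, -0.1, -0.1]
gripper_width: 0.0856
gripper_force: 0.0
```

Call:
{"name": "move_arm", "arguments": {"rot": [[0, 0, 0], [0, 0, 0], [0, 0, 0], [0, 0, 0], [0, 0, 0]], "travel": [[-25, 8, 5], [-16, 5, 0], [-10, 3, 0], [0, 0, 0], [0, 0, 0]], "fingers": [1, 1, 1, 1, 1]}}

```text
time: 3.3
tcp_pos: [0.4667, -0.073, 0.1018]
orientation: [2.052, 2.378, 0.0]
wrist_force: [-0.8, -0.6, -0.9]
gripper_width: 0.0853
gripper_force: 0.0
```

Run:
```python
from h import *
go(.464,-.074,.003,8.5)
a=cv2.resize(read_camera("scene")["frame"][130:230,170:320],(750,500),interpolation=cv2.INTER_CUBIC)
cv2.imwrite("pics/a1.png",a)
```

```text
t 3.3 tcp [ 0.4667 -0.073   0.1018] yaw 8.43 tilt [ 0.001 -0.    -1.   ] F [-0.78 -0.55 -0.88] w 0.0853 gf 0.0
rot deg [ 0.03  0.01 -0.07] travel mm [-0.5 -2.9 98.8]
```

View pics/a1.png

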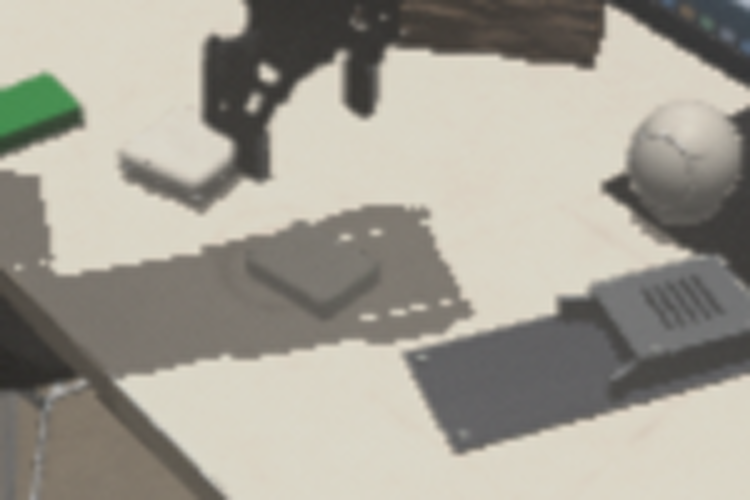

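The open fingers are above the switch box, which sits in shadow around (313,275). The brick is clear at (180,165), so I'll descend.

Call:
{"name": "move_arm", "arguments": {"rot": [[0, 0, 0], [0, 0, 0], [0, 0, 0], [0, 0, 0], [0, 0, 0]], "travel": [[0, -3, 20], [0, 0, 20], [0, 0, 20], [0, 0, 14], [0, 0, 10]], "fingers": [1, 1, 1, 1, 1]}}

```text
time: 3.85
tcp_pos: [0.4635, -0.0733, 0.0168]
orientation: [-2.051, -2.378, 0.0]
wrist_force: [0.5, 0.4, -0.1]
gripper_width: 0.0857
gripper_force: 0.0
```

Call:
{"name": "move_arm", "arguments": {"rot": [[0, 0, 0], [0, 0, 0], [0, 0, 0], [0, 0, 0], [0, 0, 0]], "travel": [[0, 0, 7], [0, 0, 5], [0, 0, 3], [0, 0, 0], [0, 0, 0]], "fingers": [1, 1, 1, 1, 1]}}

```text
time: 4.35
tcp_pos: [0.4641, -0.0743, 0.0026]
orientation: [2.053, 2.377, 0.0]
wrist_force: [0.4, 0.6, 0.5]
gripper_width: 0.0854
gripper_force: 0.0
```

Call:
{"name": "move_arm", "arguments": {"rot": [[0, 0, 0], [0, 0, 0], [0, 0, 0], [0, 0, 0], [0, 0, 0]], "travel": [[0, 0, 0], [0, 0, 0], [0, 0, 0], [0, 0, 0], [0, 0, 0]], "fingers": [0.5, 0.5, 0.5, 0.5, 0.5], "newtons": 30}}

```text
time: 4.85
tcp_pos: [0.4642, -0.0743, 0.0027]
orientation: [2.053, 2.377, 0.0]
wrist_force: [-1.1, 0.3, 5.9]
gripper_width: 0.0539
gripper_force: 32.3
```

Call:
{"name": "move_arm", "arguments": {"rot": [[0, 0, 0], [0, 0, 0], [0, 0, 0], [0, 0, 0], [0, 0, 0]], "travel": [[0, 0, 0], [0, 0, 0], [0, 0, 0], [0, 0, 0], [0, 0, 0]], "fingers": [0.5, 0.4, 0.4, 0.4, 0.4]}}

```text
time: 5.35
tcp_pos: [0.4642, -0.0743, 0.0027]
orientation: [2.053, 2.377, 0.0]
wrist_force: [-0.7, 0.8, 5.3]
gripper_width: 0.0542
gripper_force: 32.3
```

Call:
{"name": "move_arm", "arguments": {"rot": [[0, 0, 0], [0, 0, 0], [0, 0, 0], [0, 0, 0], [0, 0, 0]], "travel": [[0, 0, -5], [0, 0, -15], [0, 0, -25], [0, 0, -25], [0, 0, -20]], "fingers": [0.4, 0.4, 0.4, 0.4, 0.4]}}

```text
time: 5.85
tcp_pos: [0.4639, -0.0742, 0.0937]
orientation: [2.053, 2.377, 0.0]
wrist_force: [0.6, 0.6, -0.5]
gripper_width: 0.0543
gripper_force: 32.0
```

Call:
{"name": "move_arm", "arguments": {"rot": [[0, 0, -7], [0, 0, -7], [0, 0, -7], [0, 0, -7], [0, 0, -7]], "travel": [[0, 0, 0], [0, 0, 0], [0, 0, 0], [0, 0, 0], [0, 0, 0]], "fingers": [0.4, 0.4, 0.4, 0.4, 0.4]}}

```text
time: 6.35
tcp_pos: [0.4637, -0.0741, 0.0924]
orientation: [-1.236, -2.888, 0.0]
wrist_force: [-0.2, -0.2, -0.6]
gripper_width: 0.0545
gripper_force: 32.0
```

Call:
{"name": "move_arm", "arguments": {"rot": [[0, 0, -7], [0, 0, -7], [0, 0, -7], [0, 0, -7], [0, 0, 0]], "travel": [[0, 0, 0], [0, 0, 0], [0, 0, 0], [0, 0, 0], [0, 0, 0]], "fingers": [0.4, 0.4, 0.4, 0.4, 0.4]}}

```text
time: 6.85
tcp_pos: [0.4637, -0.0741, 0.0924]
orientation: [-0.507, -3.1, -0.0]
wrist_force: [-0.2, 0.3, -1.0]
gripper_width: 0.054
gripper_force: 32.0
```

Run:
```python
from h import *
p=dock(-.062);print(p)
go(*p,.0075,71.45)
a=cv2.resize(read_camera("scene")["frame"][120:230,170:320],(750,550),interpolation=cv2.INTER_CUBIC)
cv2.imwrite("pics/a2.png",a)
```

```text
[ 0.51152112 -0.22907581]
t 6.85 tcp [ 0.4637 -0.0741  0.0924] yaw 71.43 tilt [-0.  0. -1.] F [-0.24  0.27 -0.95] w 0.054 gf 32.0
rot deg [ 0.   -0.02 -0.02] travel mm [ -94.6 -131.7   84.9]
```

View pics/a2.png

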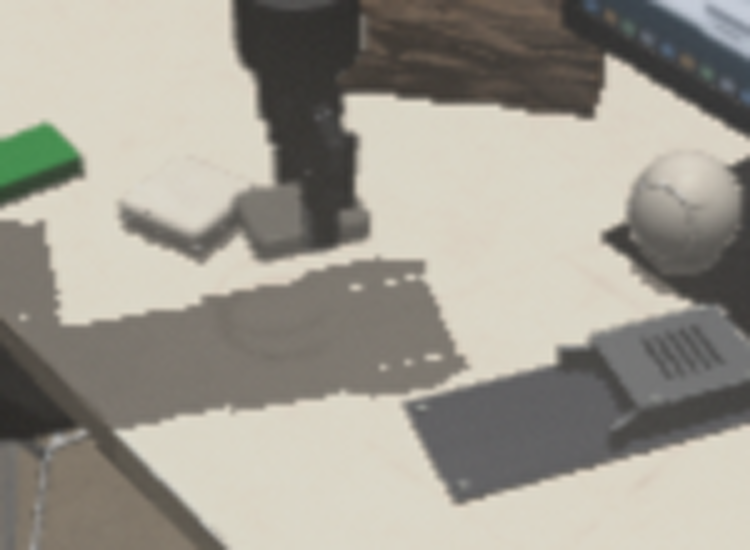

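The box is held level and nearly centred at about (305,220), and its long axis lies along the dock. Now I'll carry it to the tray.

Call:
{"name": "move_arm", "arguments": {"rot": [[0, 0, 0], [0, 0, 0], [0, 0, 0], [0, 0, 0], [0, 0, 0]], "travel": [[-15, -21, 0], [-20, -27, 0], [-20, -28, 0], [-20, -28, 0], [-12, -17, 15]], "fingers": [0.4, 0.4, 0.4, 0.4, 0.4]}}

```text
time: 7.4
tcp_pos: [0.5089, -0.2195, 0.0786]
orientation: [0.515, 3.095, -0.003]
wrist_force: [0.6, 0.4, -1.3]
gripper_width: 0.0548
gripper_force: 32.1
```

Call:
{"name": "move_arm", "arguments": {"rot": [[0, 0, 0], [0, 0, 0], [0, 0, 0], [0, 0, 0], [0, 0, 0]], "travel": [[-8, -11, 15], [0, 0, 15], [0, 0, 12], [0, 0, 8], [0, 0, 0]], "fingers": [0.4, 0.4, 0.4, 0.4, 0.4]}}

```text
time: 7.9
tcp_pos: [0.5113, -0.2291, 0.0265]
orientation: [-0.509, -3.098, -0.001]
wrist_force: [-0.5, -0.0, -1.3]
gripper_width: 0.0543
gripper_force: 32.0
```

Run:
```python
from h import *
p=dock(-.062);go(*p,.007,71.45)
a=cv2.resize(read_camera("scene")["frame"][140:230,220:340],(760,570),interpolation=cv2.INTER_CUBIC)
cv2.imwrite("pics/a3.png",a)
```

```text
t 7.9 tcp [ 0.5113 -0.2291  0.0265] yaw 71.33 tilt [-0.001  0.001 -1.   ] F [-0.5  -0.04 -1.26] w 0.0543 gf 32.0
rot deg [ 0.03 -0.1  -0.12] travel mm [-0.2  0.  19.5]
```

View pics/a3.png

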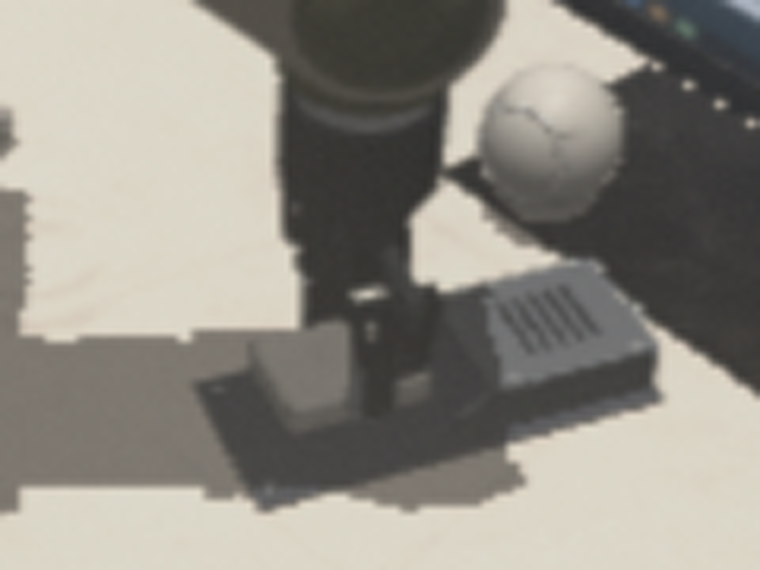

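The box hangs about 20 mm over the tray at (340,375), aligned and just short of the guides at about (470,380). I'll lower it and let go.

Call:
{"name": "move_arm", "arguments": {"rot": [[0, 0, 0], [0, 0, 0], [0, 0, 0], [0, 0, 0], [0, 0, 0]], "travel": [[0, 0, 8], [0, 0, 6], [0, 0, 3], [0, 0, 2], [0, 0, 0]], "fingers": [0.4, 0.4, 0.4, 0.4, 0.4]}}

```text
time: 8.45
tcp_pos: [0.5117, -0.2296, 0.0081]
orientation: [-0.509, -3.1, -0.0]
wrist_force: [0.0, 0.9, -2.2]
gripper_width: 0.0543
gripper_force: 32.1
```

Call:
{"name": "move_arm", "arguments": {"rot": [[0, 0, 0], [0, 0, 0], [0, 0, 0], [0, 0, 0], [0, 0, 0]], "travel": [[0, 0, 0], [0, 0, 0], [0, 0, 0], [0, 0, 0], [0, 0, 0]], "fingers": [0.75, 1, 1, 1, 1]}}

```text
time: 8.95
tcp_pos: [0.5118, -0.2297, 0.0084]
orientation: [0.508, 3.1, -0.0]
wrist_force: [-0.1, 1.0, 0.1]
gripper_width: 0.0855
gripper_force: 0.0
```

Call:
{"name": "move_arm", "arguments": {"rot": [[0, 0, 0], [0, 0, 0], [0, 0, 0], [0, 0, 0], [0, 0, 0]], "travel": [[0, 0, -10], [0, 0, -20], [0, 0, -20], [0, 0, -10], [0, 0, 0]], "fingers": [1, 1, 1, 1, 1]}}

```text
time: 9.45
tcp_pos: [0.5124, -0.2301, 0.0698]
orientation: [0.508, 3.098, -0.002]
wrist_force: [-0.2, 1.3, -0.6]
gripper_width: 0.0854
gripper_force: 0.0
```

Call:
{"name": "move_arm", "arguments": {"rot": [[0, 0, 0], [0, 0, 0], [0, 0, 0], [0, 0, 0], [0, 0, 0]], "travel": [[15, 0, 0], [20, 0, 0], [20, 0, 0], [15, 0, 0], [0, 0, 0]], "fingers": [0.3, 0.3, 0.3, 0.3, 0.3]}}

```text
time: 9.95
tcp_pos: [0.4439, -0.2065, 0.0676]
orientation: [-0.509, -3.098, -0.002]
wrist_force: [0.7, 0.2, 0.1]
gripper_width: 0.0257
gripper_force: 0.0
```

Run:
```python
from h import *
p=dock(-.125);go(*p,.009,71.45)
a=cv2.resize(read_camera("scene")["frame"][140:230,220:340],(400,300),interpolation=cv2.INTER_CUBIC)
b=cv2.resize(read_camera("top")["frame"][145:225,240:340],(400,300),interpolation=cv2.INTER_CUBIC)
cv2.imwrite("pics/a4.png",np.hstack([a,b]))
```

```text
t 9.95 tcp [ 0.4439 -0.2065  0.0676] yaw 71.35 tilt [-0.002  0.002 -1.   ] F [0.69 0.19 0.13] w 0.0257 gf 0.0
rot deg [ 0.05 -0.14 -0.1 ] travel mm [-8.3  0.1 58.6]
```

View pics/a4.png

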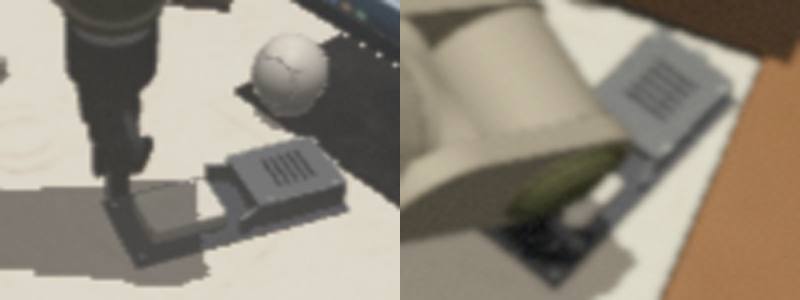

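The box lies flat and aligned on the tray at (180,210) in the left panel, with the fingers behind it. I'll lower the part-closed fingers behind its end and push.

Call:
{"name": "move_arm", "arguments": {"rot": [[0, 0, 0], [0, 0, 0], [0, 0, 0], [0, 0, 0], [0, 0, 0]], "travel": [[0, 0, 15], [0, 0, 20], [0, 0, 15], [0, 0, 8], [0, 0, 0]], "fingers": [0.2, 0.2, 0.2, 0.2, 0.2]}}

```text
time: 10.55
tcp_pos: [0.4454, -0.2072, 0.0094]
orientation: [-0.508, -3.099, -0.001]
wrist_force: [0.3, -0.5, 1.1]
gripper_width: 0.0172
gripper_force: 0.0
```

Call:
{"name": "move_arm", "arguments": {"rot": [[0, 0, 0], [0, 0, 0], [0, 0, 0], [0, 0, 0], [0, 0, 0]], "travel": [[-4, 0, 0], [-4, 0, 0], [-4, 0, 0], [-4, 0, 0], [-4, 0, 0]], "fingers": [0.2, 0.2, 0.2, 0.2, 0.2]}}

```text
time: 11.05
tcp_pos: [0.4648, -0.2138, 0.0105]
orientation: [0.508, 3.1, -0.0]
wrist_force: [-1.2, 0.6, 0.5]
gripper_width: 0.0173
gripper_force: 0.2
```

Call:
{"name": "move_arm", "arguments": {"rot": [[0, 0, 0], [0, 0, 0], [0, 0, 0], [0, 0, 0], [0, 0, 0]], "travel": [[-4, 0, 0], [-4, 0, 0], [-4, 0, 0], [-4, 0, 0], [-4, 0, 0]], "fingers": [0.2, 0.2, 0.2, 0.2, 0.2]}}

```text
time: 11.55
tcp_pos: [0.4836, -0.2202, 0.0103]
orientation: [-0.508, -3.1, -0.0]
wrist_force: [-0.7, -0.4, 0.5]
gripper_width: 0.0173
gripper_force: 0.2
```

```bash
cat >> h.py <<'E'
def st():
    s=sense();t=np.radians(DY);d=np.array([np.cos(t),np.sin(t)]);l=np.array([-d[1],d[0]]);q=s["tcp_pos"][:2]-M
    print("t",round(s["time"],2),"dock x,y mm",(q@d*1000).round(1),(q@l*1000).round(1),"z",s["tcp_pos"][2].round(4),"F along,side,z",(s["wrist_force"][:2]@d).round(2),(s["wrist_force"][:2]@l).round(2),s["wrist_force"][2].round(2))
E
python3 -c "
from h import *
st();go(*dock(-.065),.009,71.45)"
```

```text
t 11.55 dock x,y mm -91.3 -0.4 z 0.0103 F along,side,z -0.59 -0.58 0.46
t 11.55 tcp [ 0.4836 -0.2202  0.0103] yaw 71.37 tilt [-0.  0. -1.] F [-0.74 -0.36  0.46] w 0.0173 gf 0.2
rot deg [ 0.   -0.01 -0.08] travel mm [-26.3   0.4   1.3]
```

Call:
{"name": "move_arm", "arguments": {"rot": [[0, 0, 0], [0, 0, 0], [0, 0, 0], [0, 0, 0], [0, 0, 0]], "travel": [[-3, 0, 0], [-3, 0, 0], [-3, 0, 0], [-3, 0, 0], [-2, 0, 0]], "fingers": [0.2, 0.2, 0.2, 0.2, 0.2]}}

```text
time: 12.05
tcp_pos: [0.4968, -0.2246, 0.0103]
orientation: [0.508, 3.1, -0.0]
wrist_force: [-0.3, 0.3, 0.3]
gripper_width: 0.0169
gripper_force: 0.2
```

```bash
python3 -c "
from h import *
st()"
```

```text
t 12.05 dock x,y mm -77.4 -0.4 z 0.0103 F along,side,z -0.4 0.14 0.32
```

Call:
{"name": "move_arm", "arguments": {"rot": [[0, 0, 0], [0, 0, 0], [0, 0, 0], [0, 0, 0], [0, 0, 0]], "travel": [[-3, 0, 0], [-3, 0, 0], [-3, 0, 0], [-3, 0, 0], [-2, 0, 0]], "fingers": [0.2, 0.2, 0.2, 0.2, 0.2]}}

```text
time: 12.55
tcp_pos: [0.5101, -0.2291, 0.0103]
orientation: [0.509, 3.1, -0.0]
wrist_force: [0.0, -0.7, 1.0]
gripper_width: 0.0167
gripper_force: 0.2
```

Run:
```python
from h import *
st()
a=cv2.resize(read_camera("scene")["frame"][140:230,220:340],(760,570),interpolation=cv2.INTER_CUBIC)
cv2.imwrite("pics/a5.png",a)
```

```text
t 12.55 dock x,y mm -63.3 -0.5 z 0.0103 F along,side,z 0.24 -0.61 1.03
```

View pics/a5.png

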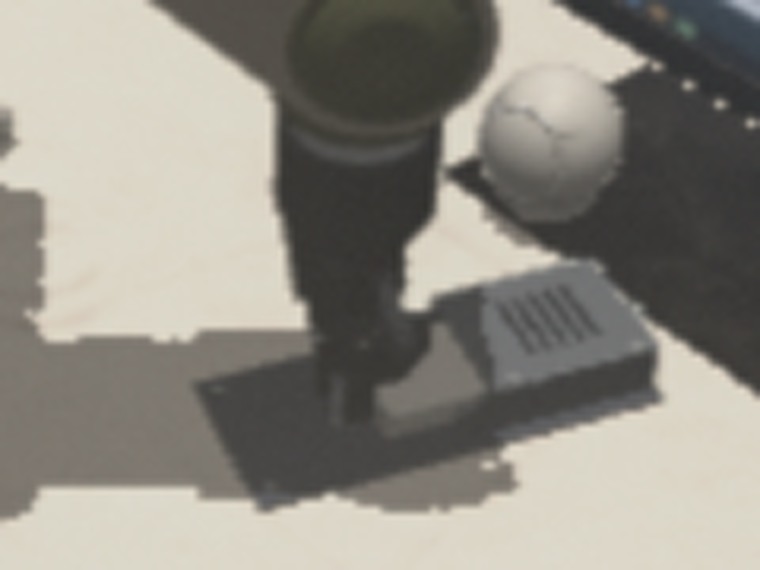

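The box is straight in the mouth at (440,385), with the fingers on its rear end. From here I'll feel for the connector in small steps.

Call:
{"name": "move_arm", "arguments": {"rot": [[0, 0, 0], [0, 0, 0], [0, 0, 0], [0, 0, 0], [0, 0, 0]], "travel": [[-1.5, 0, 0], [-1.5, 0, 0], [-1.5, 0, 0], [-1.5, 0, 0], [0, 0, 0]], "fingers": [0.2, 0.2, 0.2, 0.2, 0.2]}}

```text
time: 13.1
tcp_pos: [0.5157, -0.231, 0.0103]
orientation: [0.508, 3.1, -0.0]
wrist_force: [0.4, 0.3, -0.6]
gripper_width: 0.0168
gripper_force: 0.0
```

```bash
python3 -c "
from h import *
st()"
```

```text
t 13.1 dock x,y mm -57.4 -0.5 z 0.0103 F along,side,z 0.27 0.36 -0.55
```

Call:
{"name": "move_arm", "arguments": {"rot": [[0, 0, 0], [0, 0, 0], [0, 0, 0], [0, 0, 0], [0, 0, 0]], "travel": [[-1, 0, 0], [-1, 0, 0], [-1, 0, 0], [-1, 0, 0], [0, 0, 0]], "fingers": [0.2, 0.2, 0.2, 0.2, 0.2]}}

```text
time: 13.6
tcp_pos: [0.5195, -0.2323, 0.0103]
orientation: [0.508, 3.1, -0.0]
wrist_force: [0.1, -0.3, 0.6]
gripper_width: 0.0169
gripper_force: 0.0
```

```bash
python3 -c "
from h import *
st()"
```

```text
t 13.6 dock x,y mm -53.5 -0.5 z 0.0103 F along,side,z 0.23 -0.26 0.57
```

Call:
{"name": "move_arm", "arguments": {"rot": [[0, 0, 0], [0, 0, 0], [0, 0, 0], [0, 0, 0], [0, 0, 0]], "travel": [[-1, 0, 0], [-1, 0, 0], [-1, 0, 0], [-1, 0, 0], [0, 0, 0]], "fingers": [0.2, 0.2, 0.2, 0.2, 0.2]}}

```text
time: 14.1
tcp_pos: [0.5233, -0.2336, 0.0103]
orientation: [0.509, 3.1, -0.0]
wrist_force: [0.7, -0.2, 0.8]
gripper_width: 0.0173
gripper_force: 0.0
```

```bash
python3 -c "
from h import *
st()"
```

```text
t 14.1 dock x,y mm -49.4 -0.5 z 0.0103 F along,side,z 0.74 0.01 0.82
```

Call:
{"name": "move_arm", "arguments": {"rot": [[0, 0, 0], [0, 0, 0], [0, 0, 0], [0, 0, 0], [0, 0, 0]], "travel": [[-1, 0, 0], [-1, 0, 0], [-1, 0, 0], [-1, 0, 0], [0, 0, 0]], "fingers": [0.2, 0.2, 0.2, 0.2, 0.2]}}

```text
time: 14.6
tcp_pos: [0.527, -0.2348, 0.0103]
orientation: [0.508, 3.1, -0.0]
wrist_force: [-0.4, -1.0, 0.0]
gripper_width: 0.0173
gripper_force: 0.0
```

Call:
{"name": "move_arm", "arguments": {"rot": [[0, 0, 0], [0, 0, 0], [0, 0, 0], [0, 0, 0], [0, 0, 0]], "travel": [[-1, 0, 0], [-1, 0, 0], [-1, 0, 0], [-1, 0, 0], [0, 0, 0]], "fingers": [0.2, 0.2, 0.2, 0.2, 0.2]}}

```text
time: 15.1
tcp_pos: [0.5308, -0.2361, 0.0103]
orientation: [0.508, 3.1, -0.0]
wrist_force: [0.3, -0.0, 0.9]
gripper_width: 0.0171
gripper_force: 0.0
```

Call:
{"name": "move_arm", "arguments": {"rot": [[0, 0, 0], [0, 0, 0], [0, 0, 0], [0, 0, 0], [0, 0, 0]], "travel": [[-1, 0, 0], [-1, 0, 0], [-1, 0, 0], [-1, 0, 0], [0, 0, 0]], "fingers": [0.2, 0.2, 0.2, 0.2, 0.2]}}

```text
time: 15.6
tcp_pos: [0.5335, -0.237, 0.0103]
orientation: [-0.508, -3.097, -0.001]
wrist_force: [-6.5, 1.0, 5.0]
gripper_width: 0.0175
gripper_force: 3.5
```

The connector has been met at about 6.5 N. I'll continue through its yield.

Call:
{"name": "move_arm", "arguments": {"rot": [[0, 0, 0], [0, 0, 0], [0, 0, 0], [0, 0, 0], [0, 0, 0]], "travel": [[-0.6, 0, 0], [-0.6, 0, 0], [-0.6, 0, 0], [0, 0, 0], [0, 0, 0]], "fingers": [0.2, 0.2, 0.2, 0.2, 0.2]}}

```text
time: 16.1
tcp_pos: [0.5352, -0.2375, 0.0103]
orientation: [-0.508, -3.097, -0.001]
wrist_force: [-7.5, 1.1, 4.7]
gripper_width: 0.0169
gripper_force: 3.5
```

```bash
python3 -c "
from h import *
st();go(*dock(-.03),.0103,71.45)"
```

```text
t 16.1 dock x,y mm -36.9 -0.5 z 0.0103 F along,side,z -7.43 -1.3 4.73
t 16.1 tcp [ 0.5352 -0.2375  0.0103] yaw 71.38 tilt [-0.003  0.001 -1.   ] F [-7.46  1.13  4.73] w 0.0169 gf 3.5
rot deg [ 0.01 -0.17 -0.07] travel mm [-6.9  0.5 -0. ]
```

Call:
{"name": "move_arm", "arguments": {"rot": [[0, 0, 0], [0, 0, 0], [0, 0, 0], [0, 0, 0], [0, 0, 0]], "travel": [[-0.5, 0, 0], [-0.5, 0, 0], [-0.5, 0, 0], [0, 0, 0], [0, 0, 0]], "fingers": [0.2, 0.2, 0.2, 0.2, 0.2]}}

```text
time: 16.6
tcp_pos: [0.5366, -0.238, 0.0103]
orientation: [-0.508, -3.097, -0.001]
wrist_force: [-6.1, 1.2, 4.2]
gripper_width: 0.0168
gripper_force: 3.6
```

Call:
{"name": "move_arm", "arguments": {"rot": [[0, 0, 0], [0, 0, 0], [0, 0, 0], [0, 0, 0], [0, 0, 0]], "travel": [[-0.5, 0, 0], [-0.5, 0, 0], [-0.5, 0, 0], [0, 0, 0], [0, 0, 0]], "fingers": [0.2, 0.2, 0.2, 0.2, 0.2]}}

```text
time: 17.1
tcp_pos: [0.538, -0.2385, 0.0103]
orientation: [-0.508, -3.097, -0.001]
wrist_force: [-7.4, 2.1, 5.2]
gripper_width: 0.0167
gripper_force: 3.6
```

Call:
{"name": "move_arm", "arguments": {"rot": [[0, 0, 0], [0, 0, 0], [0, 0, 0], [0, 0, 0], [0, 0, 0]], "travel": [[-0.4, 0, 0], [-0.4, 0, 0], [0, 0, 0], [0, 0, 0], [0, 0, 0]], "fingers": [0.2, 0.2, 0.2, 0.2, 0.2]}}

```text
time: 17.6
tcp_pos: [0.5387, -0.2387, 0.0103]
orientation: [-0.508, -3.097, -0.001]
wrist_force: [-7.3, 1.3, 5.3]
gripper_width: 0.0171
gripper_force: 3.7
```

Call:
{"name": "move_arm", "arguments": {"rot": [[0, 0, 0], [0, 0, 0], [0, 0, 0], [0, 0, 0], [0, 0, 0]], "travel": [[-0.4, 0, 0], [-0.4, 0, 0], [0, 0, 0], [0, 0, 0], [0, 0, 0]], "fingers": [0.2, 0.2, 0.2, 0.2, 0.2]}}

```text
time: 18.1
tcp_pos: [0.5388, -0.2387, 0.0103]
orientation: [-0.507, -3.095, -0.002]
wrist_force: [-11.3, 2.9, 8.4]
gripper_width: 0.0172
gripper_force: 5.9
```

Firm stop, at about 11.6 N along the tunnel. I'll press up to about 14 to 15 N.

Call:
{"name": "move_arm", "arguments": {"rot": [[0, 0, 0], [0, 0, 0], [0, 0, 0], [0, 0, 0], [0, 0, 0]], "travel": [[-0.4, 0, 0], [0, 0, 0], [0, 0, 0], [0, 0, 0], [0, 0, 0]], "fingers": [0.2, 0.2, 0.2, 0.2, 0.2]}}

```text
time: 18.6
tcp_pos: [0.5388, -0.2388, 0.0103]
orientation: [-0.507, -3.094, -0.002]
wrist_force: [-13.2, 3.1, 9.3]
gripper_width: 0.0172
gripper_force: 7.0
```

```bash
python3 -c "
from h import *
st()"
```

```text
t 18.6 dock x,y mm -33.1 -0.5 z 0.0103 F along,side,z -13.48 -1.24 9.33
```

Call:
{"name": "move_arm", "arguments": {"rot": [[0, 0, 0], [0, 0, 0], [0, 0, 0], [0, 0, 0], [0, 0, 0]], "travel": [[-0.2, 0, 0], [0, 0, 0], [0, 0, 0], [0, 0, 0], [0, 0, 0]], "fingers": [0.2, 0.2, 0.2, 0.2, 0.2]}}

```text
time: 19.1
tcp_pos: [0.5388, -0.2387, 0.0103]
orientation: [-0.507, -3.094, -0.003]
wrist_force: [-14.5, 3.4, 11.3]
gripper_width: 0.0176
gripper_force: 7.6
```

```bash
python3 -c "
from h import *
st()"
```

```text
t 19.1 dock x,y mm -33.0 -0.5 z 0.0103 F along,side,z -14.8 -1.38 11.34
```

That is 14.8 N against the firm stop, after about 7 mm of yield. Now I'll back straight off, lift and move clear.

Call:
{"name": "move_arm", "arguments": {"rot": [[0, 0, 0], [0, 0, 0], [0, 0, 0], [0, 0, 0], [0, 0, 0]], "travel": [[2, 0, 0], [5, 0, 0], [10, 0, 0], [10, 0, 0], [8, 0, 0]], "fingers": [0.2, 0.2, 0.2, 0.2, 0.2]}}

```text
time: 19.6
tcp_pos: [0.5075, -0.2282, 0.0103]
orientation: [0.509, 3.1, -0.0]
wrist_force: [0.4, -0.5, -1.2]
gripper_width: 0.0167
gripper_force: 0.0
```

Call:
{"name": "move_arm", "arguments": {"rot": [[0, 0, 0], [0, 0, 0], [0, 0, 0], [0, 0, 0], [0, 0, 0]], "travel": [[0, 0, -20], [0, 0, -30], [0, 0, -30], [0, 0, -30], [0, 0, -30]], "fingers": [0.2, 0.2, 0.2, 0.2, 0.2]}}

```text
time: 20.1
tcp_pos: [0.5078, -0.2283, 0.1516]
orientation: [0.508, 3.1, -0.0]
wrist_force: [-0.5, 0.6, -0.6]
gripper_width: 0.0172
gripper_force: 0.0
```

Call:
{"name": "move_arm", "arguments": {"rot": [[0, 0, 0], [0, 0, 0], [0, 0, 0], [0, 0, 0], [0, 0, 0]], "travel": [[10, 20, 0], [20, 35, 0], [20, 35, 0], [10, 20, 0], [0, 0, 0]], "fingers": [0.2, 0.2, 0.2, 0.2, 0.2]}}

```text
time: 20.6
tcp_pos: [0.4858, -0.1027, 0.1505]
orientation: [0.504, 3.101, 0.0]
wrist_force: [0.4, -0.8, -0.1]
gripper_width: 0.0174
gripper_force: 0.0
```

Run:
```python
from h import *
st()
f=read_camera("scene")["frame"]
a=cv2.resize(f[140:230,220:340],(400,300),interpolation=cv2.INTER_CUBIC)
b=cv2.resize(f[120:320,170:437],(400,300),interpolation=cv2.INTER_CUBIC)
cv2.imwrite("pics/a6.png",np.hstack([a,b]))
```

```text
t 20.6 dock x,y mm -126.6 111.6 z 0.1505 F along,side,z 0.57 -0.6 -0.11
```

View pics/a6.png

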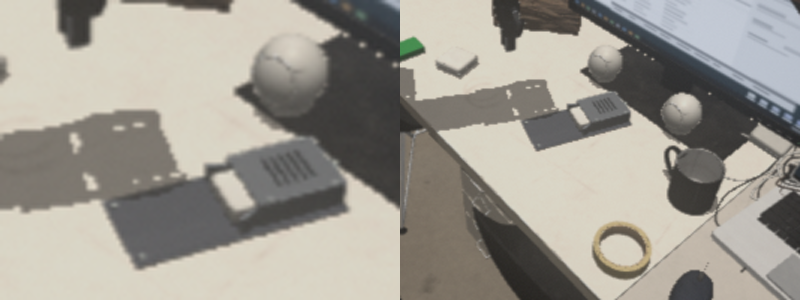

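The left panel shows the box seated straight in the hood, with a stub of about 20 mm sticking out at (232,192). The right panel shows the brick, mug and tape roll where they were, and the gripper is clear.

```bash
python3 -c "
from h import *
print(hand_in())"
```

```text
the job is handed in; nothing more can be done
None
```

The switch box is plugged in: the connector gave for about 7 mm, then I pressed the firm stop with 14.8 N along the tunnel. I let go and handed in after about 21 s, with the power brick, tape roll and mug looking undisturbed in the last picture.

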